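# Torque the port plug of a bench reactor

### The arm

A 6-joint arm with a two-finger parallel gripper is mounted at the origin on the work surface. World frame = base frame: x ahead of the robot, y to its left, z up, the work surface at z = 0. Lengths are in m, angles in rad, forces in N, time in s.
With the tool pointing down it reaches from about 0.3 to 0.875 m from the base axis. Payload 6.4 kg.
Tool frame: the origin (TCP) lies midway between the tips of the shut fingers; the grasp point (between the pads) lies 19 mm behind it; x points along the fingers, y is the direction in which the jaws open and shut, and the axes are right-handed (so a half turn about x gives the same grasp; the last joint's range is limited). The gripper opens to 85 mm and grips with 20 to 120 N. Pads are 22 mm wide; open, the fingers measure 114 mm over their backs; the gripper's body (76 mm by 85 mm) begins 54 mm behind the grasp point. The pads swing forward as they close: fully open they stand 13 mm farther back than shut.
Start: joints at [-1.309, 0.181, 1.607, -0, 1.354, -0.206], TCP at [0.259, -0.513, 0.231] pointing down, gripper open.
Joint ranges: [-2.99, 2.99], [-0.89, 2.07], [0.3, 2.58], [-1.14, 4.28], [0, 2.63], [-3.12, 3.12]. Speed limits (rad/s): [2.57, 2.57, 3.01, 3.14, 3.14, 3.14].

### API

Orientations are given as [roll, pitch, yaw] about the fixed x, y, z axes, in that order (R = Rz(yaw) Ry(pitch) Rx(roll)).
In Python, from workcell import arm, vision gives the robot as it stands.
- The arm moves only by the shell command python3 -m creep 'ROWS' [OPENING] [FORCE]. ROWS is JSON, a list of rows, each a list of 6 numbers: the shift along the tool's x, y, z in mm, then the turn, a rotation vector about the tool's x, y, z in degrees. A call has 1 to 8 rows; each row is the pose to reach, as a shift and turn from the pose commanded when the call began, along the tool's axes at that moment; what a row does not reach only later rows make up. A row lasts 1/8 s, in which the tool goes at most 62.5 mm and 10.7 degrees, less where a joint would pass 70% of its speed; a pose out of reach is approached as far as the arm can. A call with a gripper value outside its range is refused whole. OPENING is the opening, from 0 (shut) to 1 (fully open), set as the call begins (- or left out, the last holds). The fingers move at their own pace and stop on an object; FORCE is the grip in N (left out, the last holds). Time passes only in rows, so rows that repeat a pose let the fingers close. It gives the time, the measured TCP pose, the force and the opening at its end, in the units of the state.
- arm.state(): the state, without advancing time (a new reading comes with each control period).
- vision.read_camera(name): name is "side" or "top"; returns a dict with "color" (384x512x3 uint8, red, green, blue), "camera_matrix" (3x3 intrinsics, pixels), "view" (4x4, takes a point from world to camera coordinates). Camera axes: x right, y down, z forward; pixel columns grow to the right and rows downward; lengths in m; the calibration is good to about 2 mm. A picture is of the moment at which its call begins. There is no depth.
- arm.sign_off(): hands the job in, once; it reports no verdict.
The state is a dict: "time": time; "q": joint angles; "joint_velocities": joint speeds; "joint_torque": joint torques, N m; "ee_pos": TCP position; "tcp_rot": TCP orientation; "ft_force": force on the tool from outside, world axes, zero at the start; "wrist_torque": the same for the moment, N m; "gripper_width": opening from 0.0 (shut) to 1.0 (fully open).
Only numpy, scipy, OpenCV 4.12 (cv2) and the standard library are available. Lean on these libraries where they do the work, as an engineer would, in place of code of your own. Each camera call takes 0.05 s, during which the arm holds its last target. There are 200 camera calls.

### The job

Take the torque wrench from its cradle, set its socket fully home on the reactor's hexagon port plug and tighten the plug clockwise (seen from above) until the wrench breaks over at its hinge. Stop as soon as it has clearly broken over - never push the handle on to the end of the hinge's travel, which would overtighten the plug - then ease off so that the hinge straightens, and let go, leaving the plug tight and the wrench sitting on it so that I can check it. Leave the other things on the bench where they are.

Things in the scene. Friction and masses are not known exactly. Their poses are not given: they have to be found in the camera images.
- reactor: Steel pressure reactor bolted to the bench, origin under its centre: vessel 90 mm across, split ring 128 mm across (top 120 mm above the bench, screw heads to 130). On its own -y side a dial gauge (52 mm across, 98 mm out, face 148 mm up); 35 degrees clockwise of its x axis a needle valve (80 mm out, 144 mm up). Nothing else near the plug rises above its seat.
- plug_seat (a point): Port plug in the middle of the reactor's lid: steel hexagon 30 mm across flats on a round flange 46 mm across. Point: on the plug's axis (vertical) at the flange's top, 138 mm above the bench, where the socket's rim rests; the hexagon rises 29 mm above it (last 3 mm chamfered). z up, x to a corner of the hexagon: the socket fits when the wrench's x lies at any multiple of 60 degrees from it.
- plug (a joint): Turn of the plug on its thread, rad, growing clockwise from above, counted from an arbitrary mark. It turns with about 0.5 N m (some 3 N at the wrench's grip mark) until it comes up hard; how much turn is left, some tenths of a radian, differs each time and has to be felt. It stays where it is left, but 0.5 N m turns it back.
- socket (a point): Head of the torque wrench (loose, about 0.37 kg): centre of the socket's open mouth, which faces down. x points along the head to the handle, z up. The socket is six-sided, 45 mm across, 32 mm deep, 1.2 mm of play on the plug (3 degrees either way), 3 mm lead-in; head 56 mm tall. Let go on the plug it stays on; the handle sags 4 degrees (10 mm at the grip mark), the mouth 1 to 2 mm off the flange.
- balance (a point): Point on the axis of the wrench's flat-sided steel handle housing, 80 mm from the socket's axis along x and 44 mm above the socket's mouth: the place to pick the tool up (it balances about 70 mm from the socket's axis), fingers across. The housing is 20 mm wide, 22 mm high, and runs from 51 to 120 mm from the socket's axis. x to the handle's end, z up.
- cradle: Fixed cradle in which the wrench lies level, its handle axis 80 mm above the bench: a plate 260 x 85 x 8 mm with two forked rests, 50 mm wide, 10 mm thick, 58 and 200 mm from its origin, rising 3 mm below the axis. Origin on the bench under the wrench's socket, x along the handle. The head hangs free; lift the wrench straight up.
- hinge_pin (a point): Vertical pin 40 mm from the socket's axis, on which the handle hangs. Handle and head are in line until a clockwise push of about 12 N at the grip mark breaks it over; it then swings clockwise about this pin at nearly constant force, to an end stop at 0.26 rad. Clearly broken over: 0.08 rad; 0.2 rad is too far. Eased off, it springs back in line. x, z as the socket's.
- grip_mark (a point): Steel ring at the middle of the wrench's round black grip (26 mm in diameter, from 128 to 236 mm from the socket's axis): the point is on the handle's axis, 165 mm from the socket's. x to the handle's end; turns with the handle. Push the grip's side here, unclamped: a handle clamped fast and turned about the plug's axis cannot swing about its pin.
- spare_plug: Bystander, to be left alone: spare plug, the same hexagon plug as the one in the reactor with a short threaded foot, 47 mm tall, standing loose on the bench; origin at the centre of its underside.
- gasket: Bystander, to be left alone: loose white flat sealing ring, 57 mm across, 4 mm thick, lying on the bench; origin at the centre of its underside.
- spanner: Bystander, to be left alone: plain steel open-and-ring spanner without a hinge, 190 mm long, lying on the bench; not the torque wrench.
- syringe: Bystander, to be left alone: plastic syringe lying on a sheet of paper towel, 22 mm thick, about 150 mm long.
- flask: Bystander, to be left alone: glass conical flask with stopper, 84 mm across, 145 mm tall; origin at the centre of its underside.
- beaker: Bystander, to be left alone: glass beaker, 68 mm across, 90 mm tall; origin at the centre of its underside.
- vial: Bystander, to be left alone: small amber jar with black cap, 28 mm across, 55 mm tall; origin at the centre of its underside.
There are look-alikes about, which are no part of the job. Leave any green or red look-alike of the reactor alone.

How it is judged:
By the outcome, as a careful person would: the job done as asked, in the order asked, and still so for the second after the job is handed in, with the robot touching nothing.
It also fails if it takes over 54 s, if anything falls off the work surface, if the arm or the gripper's body presses on something with over 40 N, if the wrist force passes 120 N, or if a joint passes its speed limit or range.

## Working session

There is one attempt and no reset: what is moved stays moved. The work goes in short steps, Python scripts to look and compute and a shell command to move; the robot and the scene stay as the last step left them, time stands still between calls to the robot, and variables do not carry over. Pictures are saved under pics/ and viewed, about 8 in all and at most 12, crops included, and the job is handed in when it is done.

```bash
ls; mkdir -p pics; python3 - <<'E'
from workcell import arm, vision
import cv2,numpy as np
for n in("top","side"):
    d=vision.read_camera(n); cv2.imwrite(f"pics/{n}0.png",cv2.resize(d["color"][:,:,::-1],None,fx=1.5,fy=1.5,interpolation=cv2.INTER_CUBIC)); np.savez(f"{n}0.npz",**d)
    print(n,d["camera_matrix"].round(1).tolist(),d["view"].round(3).tolist())
s=arm.state(); print({k:np.round(v,3).tolist() for k,v in s.items()})
E
```

```text
pics
top [[386.3, 0.0, 258.8], [0.0, 386.3, 189.7], [0.0, 0.0, 1.0]] [[0.03, -0.999, 0.022, -0.079], [-0.98, -0.034, -0.196, 0.521], [0.197, -0.016, -0.98, 1.216], [0.0, 0.0, 0.0, 1.0]]
side [[483.5, 0.0, 253.9], [0.0, 483.5, 191.8], [0.0, 0.0, 1.0]] [[0.468, 0.884, -0.001, -0.169], [0.686, -0.364, -0.631, -0.297], [-0.558, 0.294, -0.776, 2.105], [0.0, 0.0, 0.0, 1.0]]
{'time': 0.1, 'q': [-1.309, 0.181, 1.608, -0.0, 1.354, -0.206], 'joint_velocities': [0.0, -0.002, -0.003, -0.001, -0.001, -0.0], 'joint_torque': [0.001, -44.588, -35.224, -0.0, 0.004, 0.0], 'ee_pos': [0.259, -0.513, 0.23], 'tcp_rot': [-1.771, 1.569, 1.838], 'ft_force': [-0.473, 1.074, -0.66], 'wrist_torque': [-0.052, -0.003, 0.001], 'gripper_width': 1.001}
```

View pics/top0.png

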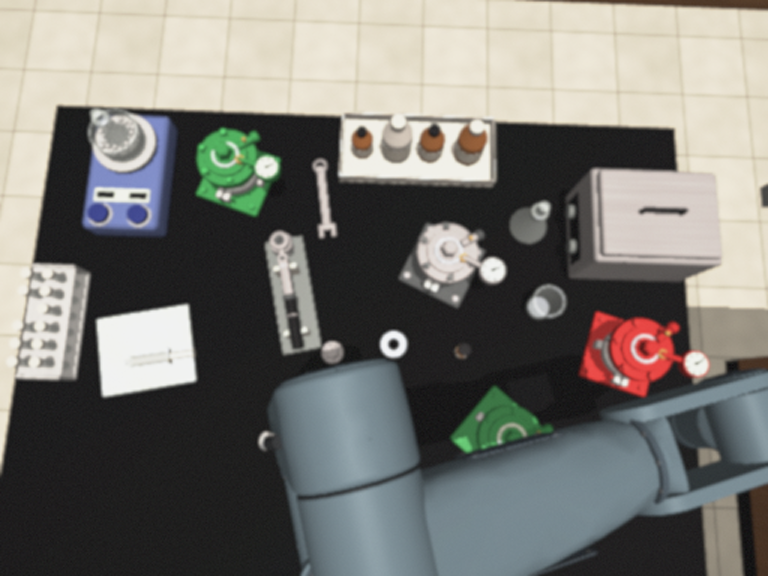

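View pics/side0.png

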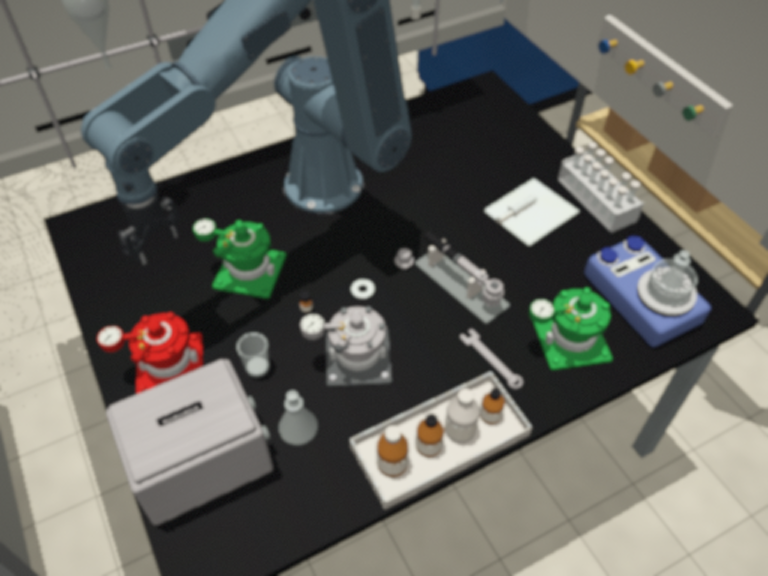

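The top picture shows the steel reactor's plug at about (450,248) and the wrench from its head (281,241) to its handle end (296,345). In the side picture the plug is at (358,315) and the wrench head at (492,288). Next I'll enlarge both views.

```bash
cat > h.py <<'E'
import numpy as np,cv2
from workcell import arm,vision
def look(n,tag):
    d=vision.read_camera(n); np.savez(f"{n}{tag}.npz",**d); return d
def crop(n,tag,x0,y0,w,h,f):
    c=np.load(f"{n}{tag}.npz")["color"][y0:y0+h,x0:x0+w,::-1]
    return cv2.resize(c,None,fx=f,fy=f,interpolation=cv2.INTER_CUBIC)
def cam(n):
    d=np.load(f"{n}0.npz"); return d["camera_matrix"],d["view"]
def ray(n,u,v):
    K,V=cam(n); R,t=V[:3,:3],V[:3,3]
    return -R.T@t, R.T@np.linalg.solve(K,[u,v,1.])
def plane(n,u,v,z):
    c,d=ray(n,u,v); return c+d*(z-c[2])/d[2]
def tri(pt,ps):
    P=[K@V[:3] for K,V in(cam("top"),cam("side"))]
    X=cv2.triangulatePoints(P[0],P[1],np.array(pt,float).reshape(2,1),np.array(ps,float).reshape(2,1))[:,0]; return X[:3]/X[3]
def proj(n,X):
    K,V=cam(n); p=K@(V[:3,:3]@np.asarray(X)+V[:3,3]); return p[:2]/p[2]
E
python3 - <<'E'
from h import *
cv2.imwrite("pics/c1.png",np.vstack([np.hstack([crop("top",0,170,150,60,90,5),crop("top",0,262,140,75,90,5)])]))
cv2.imwrite("pics/c2.png",np.hstack([crop("side",0,272,150,72,70,5.5),crop("side",0,210,195,60,70,5.5)]))
E
```

```text
(no output)
```

View pics/c1.png

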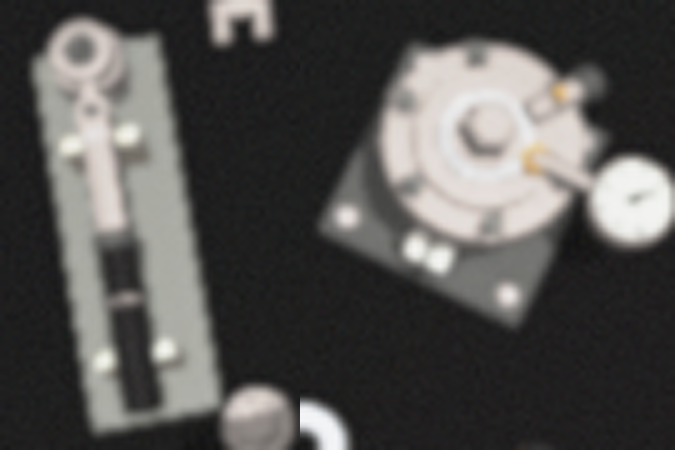

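View pics/c2.png

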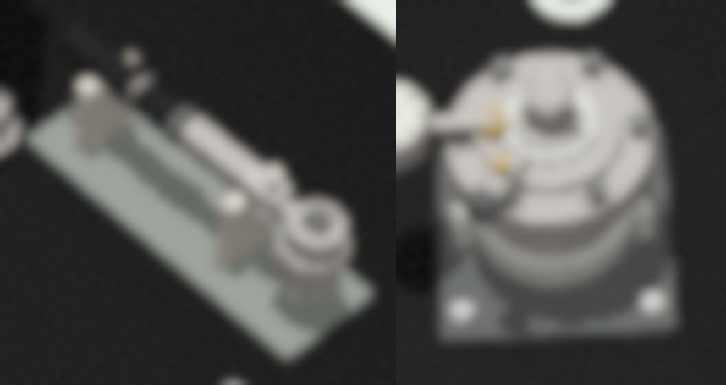

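The wrench points down in the top view: head ring (87,54), grip ring (126,298) and handle end (142,405) in the crop. The plug's hexagon top is at (492,128) there, and at (550,88) in the side crop. I'll compute positions from these.

```bash
python3 - <<'E'
from h import *
A=lambda x,y:((x+.5)/5-.5+170,(y+.5)/5-.5+150)
B=lambda x,y:((x-300+.5)/5-.5+262,(y+.5)/5-.5+140)
C=lambda x,y:((x+.5)/5.5-.5+272,(y+.5)/5.5-.5+150)
D=lambda x,y:((x-396+.5)/5.5-.5+210,(y+.5)/5.5-.5+195)
p=lambda *a:print(a[0],*[np.round(x,4) for x in a[1:]])
p("head top tri",tri(A(86,53),C(317,223)),"plane",plane("top",*A(86,53),.092),plane("side",*C(317,223),.092))
for n,q,z in(("housing mid near",A(93,125),.091),("housing far",A(113,232),.091),("ring",A(126,298),.093),("end",A(141,407),.09)): p(n,plane("top",*q,z))
p("ring tri?",tri(A(126,298),C(142,80)))
p("hex top",tri(B(492,128),D(549,90)),plane("top",*B(492,128),.167),plane("side",*D(549,90),.167))
p("gauge",plane("top",*B(632,200),.148))
p("flange ring",plane("top",*B(485,130),.138),plane("side",*D(552,118),.138))
cv2.imwrite("pics/hex.png",np.hstack([crop("top",0,285,150,30,30,13),crop("side",0,223,200,30,30,13)]))
E
```

```text
Traceback (most recent call last):
numpy._core._exceptions._UFuncNoLoopError: ufunc 'multiply' did not contain a loop with signature matching types (dtype('<U5'), dtype('float64')) -> None
```

```bash
python3 - <<'E'
from h import *
A=lambda x,y:((x+.5)/5-.5+170,(y+.5)/5-.5+150)
B=lambda x,y:((x-300+.5)/5-.5+262,(y+.5)/5-.5+140)
C=lambda x,y:((x+.5)/5.5-.5+272,(y+.5)/5.5-.5+150)
D=lambda x,y:((x-396+.5)/5.5-.5+210,(y+.5)/5.5-.5+195)
p=lambda *a:print(*[x if isinstance(x,str) else np.round(x,4) for x in a])
p("head top tri",tri(A(86,53),C(317,223)),"plane",plane("top",*A(86,53),.092),plane("side",*C(317,223),.092))
for n,q,z in(("housing mid near",A(93,125),.091),("housing far",A(113,232),.091),("ring",A(126,298),.093),("end",A(141,407),.09)): p(n,plane("top",*q,z))
p("ring tri?",tri(A(126,298),C(142,80)))
p("hex top",tri(B(492,128),D(549,90)),plane("top",*B(492,128),.167),plane("side",*D(549,90),.167))
p("gauge",plane("top",*B(632,200),.148))
p("flange ring",plane("top",*B(485,130),.138),plane("side",*D(552,118),.138))
cv2.imwrite("pics/hex.png",np.hstack([crop("top",0,285,150,30,30,13),crop("side",0,223,200,30,30,13)]))
E
```

```text
head top tri [0.6053 0.176  0.095 ] plane [0.6046 0.1734 0.092 ] [0.6039 0.18   0.092 ]
housing mid near [0.5575 0.166  0.091 ]
housing far [0.4886 0.1488 0.091 ]
ring [0.4465 0.1377 0.093 ]
end [0.379  0.1246 0.09  ]
ring tri? [0.4464 0.1386 0.0998]
hex top [ 0.5821 -0.1801  0.1659] [ 0.5808 -0.1821  0.167 ] [ 0.5834 -0.1791  0.167 ]
gauge [ 0.5435 -0.2707  0.148 ]
flange ring [ 0.5872 -0.1814  0.138 ] [ 0.5835 -0.1781  0.138 ]
```

View pics/hex.png

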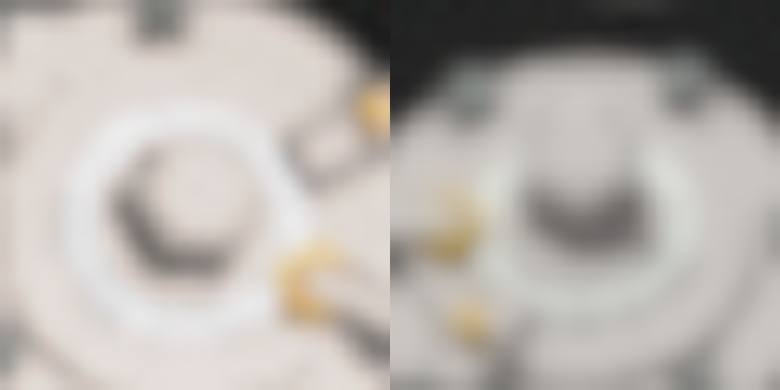

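The left and bottom faces of the hexagon show dark in the top crop, with corners at about (115,207), (165,271) and (229,270). One flat is therefore nearly perpendicular to world x, so a corner lies near 30° modulo 60. I'll refine that while setting up the approach.

```bash
cat >> h.py <<'E'
from scipy.spatial.transform import Rotation as Ro
def tool(): 
    s=arm.state(); return np.array(s["ee_pos"]),Ro.from_euler("xyz",s["tcp_rot"])
def goal(p,jaw):  # tool straight down, jaw azimuth deg; prints shift mm, rotvec deg
    p0,R0=tool(); y=np.array([np.cos(np.radians(jaw)),np.sin(np.radians(jaw)),0]); x=np.array([0,0,-1.])
    R=Ro.from_matrix(np.c_[x,y,np.cross(x,y)])
    print("shift",(R0.inv().apply(np.array(p)-p0)*1e3).round(1),"rot",np.degrees((R0.inv()*R).as_rotvec()).round(1))
E
python3 - <<'E'
from h import *
p,R=tool(); print(p,R.as_matrix().round(3).tolist(), "jaw az",np.degrees(np.arctan2(*R.as_matrix()[1::-1,1])))
for j in(-77,103): goal([.527,.158,.2],j)
# plug base edges in top view
g=np.load("top0.npz")["color"].mean(2); f=8; x0,y0=290,158
c=cv2.resize(g[y0:y0+16,x0:x0+16].astype(np.float32),None,fx=f,fy=f,interpolation=cv2.INTER_CUBIC)
m=(c<165).astype(np.uint8); print(c.min(),c.max(),m.sum())
k,_=cv2.findContours(m,0,1); k=max(k,key=cv2.contourArea)[:,0]
P=np.array([plane("top",(u+.5)/f-.5+x0,(v+.5)/f-.5+y0,.138)[:2] for u,v in k])
# outer points: far from hex centre
d=P-np.array([.5835,-.181]); a=np.degrees(np.arctan2(d[:,1],d[:,0]))%360; r=np.hypot(*d.T)
for lo in range(90,270,6):
    w=(a>=lo)&(a<lo+6)
    if w.any(): print(lo+3,(r[w].max()*1e3).round(1),end="; ")
E
```

```text
[ 0.25916607 -0.51273203  0.23047616] [[-0.0, 0.451, -0.893], [0.002, -0.893, -0.451], [-1.0, -0.002, -0.0]] jaw az -63.19687593353096
shift [  31.4 -477.8 -541.5] rot [13.8 -0.   0.1]
shift [  31.4 -477.8 -541.5] rot [-1.662e+02 -1.000e-01 -0.000e+00]
115.813446 236.05916 1770
93 14.9; 99 14.2; 105 14.2; 111 14.0; 117 13.8; 123 13.6; 129 13.8; 135 14.0; 141 14.1; 147 14.1; 153 14.4; 159 14.1; 165 13.8; 171 13.3; 177 13.0; 183 13.0; 189 13.1; 195 13.4; 201 13.9; 207 14.5; 213 14.7; 219 14.8; 225 14.6; 231 14.3; 237 13.3;
```

```bash
python3 -m creep '[[-40,-50,-50,0,0,0],[-40,-90,-100,3,0,0],[-40,-478,-542,13.8,0,0],[-40,-478,-542,13.8,0,0],[-40,-478,-542,13.8,0,0],[-40,-478,-542,13.8,0,0],[-40,-478,-542,13.8,0,0],[-40,-478,-542,13.8,0,0]]' 1; python3 -m creep '[[0,-170,-193,5,0,0],[0,-170,-193,5,0,0],[0,-170,-193,5,0,0],[0,-170,-193,5,0,0]]'; python3 - <<'E'
from h import *
look("top",1);look("side",1);goal([.527,.158,.2],-77)
cv2.imwrite("pics/p1.png",np.hstack([crop("top",1,165,140,80,110,4.5),crop("side",1,272,120,80,110,4.5)]))
E
```

```text
time: 1.1
ee_pos: [0.4405, -0.0568, 0.2705]
tcp_rot: [2.457, 1.57, -0.458]
ft_force: [1.5, -0.7, -0.3]
gripper_width: 1.003
time: 1.6
ee_pos: [0.5866, 0.1464, 0.2701]
tcp_rot: [0.442, 1.57, -2.559]
ft_force: [0.6, -0.8, 0.3]
gripper_width: 0.996
shift [ 68.5 -17.3  58.2] rot [-4.7  0.1  0.1]
```

View pics/p1.png

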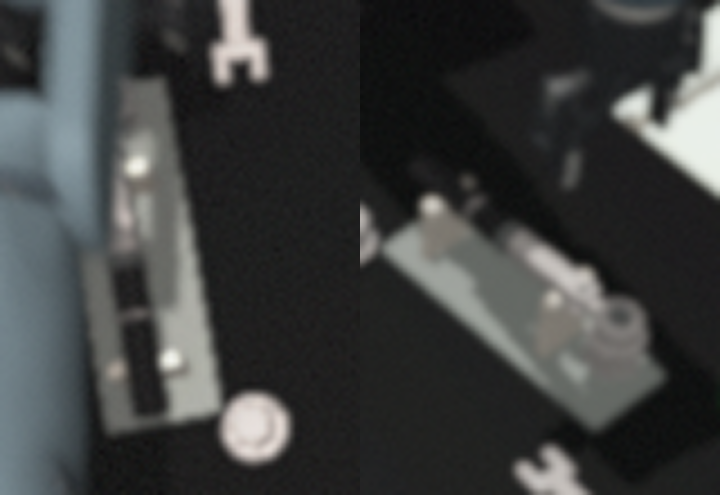

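The arm hides the wrench in the top view, but the cradle is undisturbed. I'll lower onto the balance point and close.

```bash
python3 -m creep '[[0,-17,58,-4.7,0,0],[50,-17,58,-4.7,0,0],[68,-17,58,-4.7,0,0],[130,-17,58,-4.7,0,0],[190,-17,58,-4.7,0,0],[209,-17,58,-4.7,0,0],[209,-17,58,-4.7,0,0]]'; python3 - <<'E'
from h import *
goal([.527,.157,.061],-77)
E
```

```text
time: 2.58
ee_pos: [0.526, 0.1528, 0.0611]
tcp_rot: [-0.126, 1.569, -3.047]
ft_force: [0.1, -0.6, 0.5]
gripper_width: 0.997
shift [ 0.1 -3.9 -1.9] rot [-0.3  0.1  0. ]
```

```bash
python3 -m creep '[[0,-4,-2,0,0,0],[0,-4,-2,0,0,0]]'; python3 -m creep '[[0,0,0,0,0,0],[0,0,0,0,0,0],[0,0,0,0,0,0],[0,0,0,0,0,0],[0,0,0,0,0,0],[0,0,0,0,0,0],[0,0,0,0,0,0],[0,0,0,0,0,0]]' 0 90; python3 -m creep '[[-30,0,0,0,0,0],[-80,0,0,0,0,0],[-130,0,0,0,0,0],[-165,0,0,0,0,0],[-165,0,0,0,0,0],[-165,0,0,0,0,0]]'; python3 - <<'E'
from h import *
look("top",2);look("side",2)
p,R=tool(); print(p,R.as_matrix().round(3).tolist(),arm.state()["q"])
cv2.imwrite("pics/p2.png",np.hstack([crop("top",2,140,120,110,130,3.5),crop("side",2,270,90,110,130,3.5)]))
E
```

```text
time: 2.82
ee_pos: [0.5292, 0.158, 0.064]
tcp_rot: [3.018, 1.566, 0.099]
ft_force: [-0.2, 0.1, -0.3]
gripper_width: 0.998
time: 3.82
ee_pos: [0.5268, 0.1586, 0.0619]
tcp_rot: [-1.468, 1.569, 1.895]
ft_force: [-2.8, 4.7, 4.6]
gripper_width: 0.22
time: 4.58
ee_pos: [0.5259, 0.1574, 0.2243]
tcp_rot: [-0.151, 1.567, -3.071]
ft_force: [0.2, 0.2, -4.2]
gripper_width: 0.218
[0.52557777 0.15737812 0.2236987 ] [[-0.005, 0.22, -0.976], [-0.0, -0.976, -0.22], [-1.0, -0.001, 0.005]] [ 7.45588098e-02  1.32431751e-01  1.67799033e+00 -2.98957001e-05
  1.33596233e+00  1.42371142e+00]
```

View pics/p2.png

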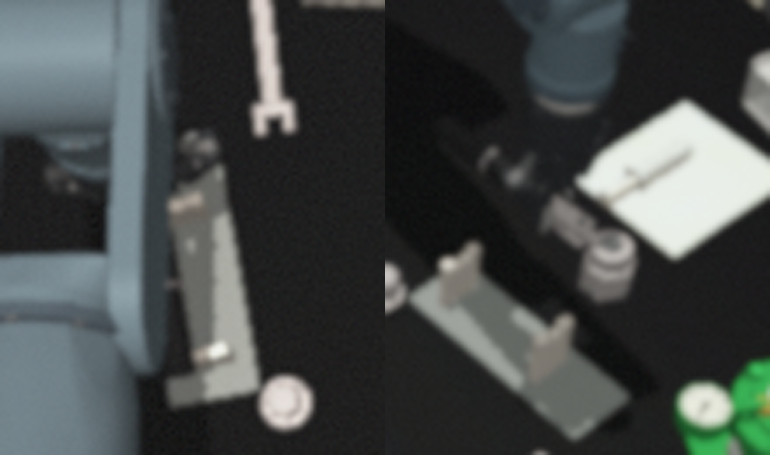

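The wrench is lifted and hangs level. The head top is at (198,150) in the top half and (607,245) in the side half. Next I'll find the socket's offset from the tool.

```bash
python3 - <<'E'
from h import *
t=((198.5)/3.5-.5+140,150.5/3.5-.5+120); s=((607.5-385)/3.5-.5+270,245.5/3.5-.5+90)
print(tri(t,s),plane("top",*t,.255),plane("side",*s,.255))
h=np.array([.604,.1745,.255]); print("expected px",proj("top",h),t,proj("side",h),s)
# plug position estimates with reactor: expected hex top
p=np.array([.582,-.180,.167]); print(proj("top",p),proj("side",p))
E
```

```text
[0.58113748 0.15870772 0.23566938] [0.55418058 0.11781108 0.255     ] [0.60176469 0.17354521 0.255     ]
expected px [177.04263108 144.60698272] (196.21428571428572, 162.5) [333.68191436 159.97703188] (333.07142857142856, 159.64285714285714)
[299.31205322 164.78908196] [236.98496841 210.74911756]
```

```bash
python3 - <<'E'
from h import *
goal([.5144,-.2212,.225],-59)
E
```

```text
shift [ -1.1 366.9  94.1] rot [-18.3   0.3   0.1]
```

```bash
python3 -m creep '[[-1,45,12,-2,0,0],[-1,90,23,-4,0,0],[-1,135,35,-7,0,0],[-1,180,46,-9,0,0],[-1,230,59,-12,0,0],[-1,280,72,-14,0,0],[-1,330,85,-17,0,0],[-1,367,94,-18.3,0,0]]';python3 -m creep '[[0,0,0,0,0,0],[0,0,0,0,0,0]]'; python3 - <<'E'
from h import *
look("top",3);look("side",3);goal([.5144,-.2212,.215],-59)
cv2.imwrite("pics/p3.png",np.hstack([crop("top",3,250,120,90,90,4.3),crop("side",3,200,160,90,90,4.3)]))
print(proj("side",[.583,-.18,.25]),proj("side",[.583,-.18,.194]),proj("side",[.583,-.18,.167]))
E
```

```text
time: 5.68
ee_pos: [0.515, -0.2229, 0.2253]
tcp_rot: [-1.103, 1.568, 2.579]
ft_force: [0.2, -0.1, -3.8]
gripper_width: 0.221
time: 5.92
ee_pos: [0.5154, -0.2205, 0.2258]
tcp_rot: [-1.275, 1.567, 2.407]
ft_force: [-0.1, -0.5, -2.9]
gripper_width: 0.215
shift [11.5  0.4  1.9] rot [0.1 0.  0.1]
[236.37976198 195.26050542] [236.88626658 205.99592417] [237.1206273  210.96322435]
```

View pics/p3.png

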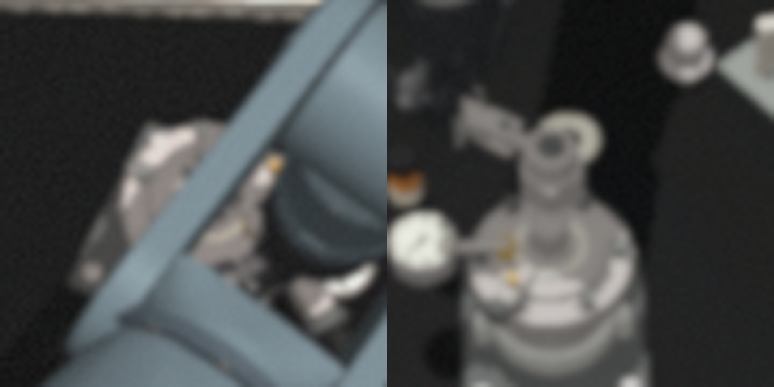

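In the side view the socket head, at crop (552,148), stands above the plug. I'll compare the head's and reactor's centre columns with sub-pixel edges.

```bash
python3 - <<'E'
from h import *
def edges(n,tag,row,lo,hi,th):
    g=np.load(f"{n}{tag}.npz")["color"].mean(2); r=cv2.GaussianBlur(g,(0,0),.6)[row-1:row+2].mean(0)
    x=np.arange(lo,hi,.05); v=np.interp(x,np.arange(512),r); w=x[v>th]; return w[0].round(2),w[-1].round(2),((w[0]+w[-1])/2).round(2)
g3=np.load("side3.npz")["color"].mean(2).astype(int); g0=np.load("side0.npz")["color"].mean(2).astype(int)
for r in range(197,209,1): print(r,g3[r,226:252])
print("lid")
for r in(216,218,220,222): print(r,g0[r,210:266:1][:14],g0[r,246:266],edges("side",0,r,212,262,80))
E
```

```text
197 [ 44  48  47  48  68  95 111 118 124 124 122 120 119 121 122 121 116 113
 119 119 104  77  47  26  17  17]
198 [ 34  36  35  42  67  97 110 113 115 121 124 124 123 122 120 114 107 107
 111  99  72  43  24  19  15  18]
199 [ 34  34  33  37  67  99 112 111 110 113 116 117 116 115 110 104 104 109
 109  91  58  30  17  18  18  19]
200 [ 35  34  34  35  63  98 113 115 110 109 109 110 108 108 106 104 107 112
 109  88  54  25  17  14  16  17]
201 [ 35  34  32  35  58  92 110 116 115 113 112 109 109 109 110 110 112 114
 106  85  53  26  16  17  16  17]
202 [ 34  32  31  32  54  83 104 113 116 118 118 118 117 116 115 113 111 108
 100  80  51  27  18  18  17  18]
203 [ 33  32  31  32  51  80  98 108 113 121 126 129 129 122 116 110 105 103
  97  80  55  30  20  15  18  16]
204 [ 35  38  38  38  54  81  98 103 108 116 125 134 134 123 111 103 102  99
  97  86  65  41  26  19  17  15]
205 [ 40  45  51  54  65  85  98 103 104 108 116 125 125 115 106 102 101 100
  97  88  72  54  38  27  18  19]
206 [ 49  58  63  66  75  93 103 105 104 106 106 109 108 105 102 101 101 100
  95  86  77  71  63  48
[... 354 characters left out ...]
  34  34  34  34
  33  34] (np.float64(212.0), np.float64(256.85), np.float64(234.43))
218 [228 224 216 203 179 149 136 141 146 146 145 143 144 147] [204 199 196 194 186 178 160 135 122 121 119 100  67  41  34  34  33  33
  35  35] (np.float64(212.0), np.float64(257.5), np.float64(234.75))
220 [208 204 187 160 126  95  72  67  80  97 101 100 106 125] [192 195 195 190 181 179 177 168 160 152 135 107  79  53  39  35  35  36
  35  34] (np.float64(212.0), np.float64(257.95), np.float64(234.98))
222 [146 136 120 104  89  71  59  69 103 141 162 169 173 177] [194 196 191 181 176 184 193 194 191 178 150 113  84  57  39  34  36  35
  34  34] (np.float64(212.0), np.float64(258.15), np.float64(235.08))
```

```bash
python3 - <<'E'
from h import *
goal([.5134,-.2227,.198],-59)
E
```

```text
shift [28.5  1.2  3.5] rot [0.1 0.  0.1]
```

```bash
python3 -m creep '[[10,1,3.5,0,0,0],[20,1,3.5,0,0,0],[28,1,3.5,0,0,0],[28,1,3.5,0,0,0]]';python3 -m creep '[[2,0,0,0,0,0],[4,0,0,0,0,0],[6,0,0,0,0,0],[6,0,0,0,0,0]]';python3 -m creep '[[2,0,0,0,0,0],[4,0,0,0,0,0],[4,0,0,0,0,0]]'
```

```text
time: 6.52
ee_pos: [0.5131, -0.2233, 0.1983]
tcp_rot: [-1.185, 1.569, 2.498]
ft_force: [0.5, 0.8, -3.1]
gripper_width: 0.218
time: 7.02
ee_pos: [0.5136, -0.2238, 0.1934]
tcp_rot: [-1.332, 1.571, 2.35]
ft_force: [0.9, 0.5, -3.0]
gripper_width: 0.222
time: 7.4
ee_pos: [0.5135, -0.2237, 0.1892]
tcp_rot: [-1.209, 1.57, 2.473]
ft_force: [0.3, -0.2, -2.9]
gripper_width: 0.219
```

```bash
python3 -m creep '[[1,0,0,0,0,0],[2,0,0,0,0,0],[3,0,0,0,0,0],[3,0,0,0,0,0]]';python3 -m creep '[[1,0,0,0,0,0],[2,0,0,0,0,0],[2,0,0,0,0,0]]'; python3 -c "
from h import *;print(arm.state()['wrist_torque'])"
```

```text
time: 7.9
ee_pos: [0.5138, -0.2239, 0.1867]
tcp_rot: [2.154, 1.57, -0.447]
ft_force: [-0.4, 0.5, -1.7]
gripper_width: 0.223
time: 8.28
ee_pos: [0.5139, -0.2239, 0.1845]
tcp_rot: [2.182, 1.57, -0.419]
ft_force: [1.9, -0.6, -2.8]
gripper_width: 0.218
[-0.09614361 -0.31086296 -0.09923572]
```

```bash
python3 -m creep '[[2,0,0,0,0,0],[4,0,0,0,0,0],[6,0,0,0,0,0],[6,0,0,0,0,0]]';python3 -m creep '[[2,0,0,0,0,0],[4,0,0,0,0,0],[6,0,0,0,0,0],[6,0,0,0,0,0]]'; python3 -c "
from h import *;print(arm.state()['wrist_torque'])"
```

```text
time: 8.78
ee_pos: [0.5139, -0.2239, 0.1785]
tcp_rot: [2.381, 1.57, -0.22]
ft_force: [2.7, -0.4, -3.0]
gripper_width: 0.219
time: 9.28
ee_pos: [0.5138, -0.2239, 0.1724]
tcp_rot: [2.483, 1.57, -0.117]
ft_force: [3.3, -0.3, -2.0]
gripper_width: 0.219
[-0.15110789 -0.73918112 -0.22846929]
```

```bash
python3 -m creep '[[2,0.3,-0.7,0,0,0],[4,0.3,-0.7,0,0,0],[6,0.3,-0.7,0,0,0],[6,0.3,-0.7,0,0,0]]';python3 -m creep '[[1,0,0,0,0,0],[2,0,0,0,0,0],[2,0,0,0,0,0]]'; python3 -m creep '[[1,0,0,0,0,0],[2,0,0,0,0,0],[2,0,0,0,0,0]]'; python3 -c "
from h import *;print(arm.state()['wrist_torque'])"
```

```text
time: 9.78
ee_pos: [0.5142, -0.2237, 0.1662]
tcp_rot: [-0.916, 1.57, 2.766]
ft_force: [1.4, -2.1, -4.3]
gripper_width: 0.215
time: 10.15
ee_pos: [0.5143, -0.2237, 0.1644]
tcp_rot: [-0.74, 1.57, 2.943]
ft_force: [-0.4, -1.8, -2.4]
gripper_width: 0.218
time: 10.52
ee_pos: [0.5143, -0.2239, 0.1631]
tcp_rot: [0.77, 1.57, -1.831]
ft_force: [-3.9, -2.6, 4.5]
gripper_width: 0.215
[-0.13421207  0.38262438 -0.0354685 ]
```

It is seated: the force turned upward at TCP z = 0.163, which is the predicted flange height. I'll press 1 mm more to confirm, then ease back, open and rise.

```bash
python3 -m creep '[[1,0,0,0,0,0],[1,0,0,0,0,0]]'; python3 -m creep '[[-1,0,0,0,0,0],[-1,0,0,0,0,0],[-1,0,0,0,0,0],[-1,0,0,0,0,0],[-1,0,0,0,0,0]]' 1; python3 -m creep '[[-40,0,0,0,0,0],[-80,0,0,0,0,0],[-100,0,0,0,0,0],[-100,0,0,0,0,0]]'; python3 - <<'E'
from h import *
look("top",4);look("side",4);p,R=tool();print(p,R.as_matrix().round(3).tolist(),arm.state()["q"])
cv2.imwrite("pics/p4.png",np.hstack([crop("top",4,250,120,90,100,4.3),crop("side",4,180,140,90,100,4.3)]))
E
```

```text
time: 10.78
ee_pos: [0.5143, -0.2241, 0.1627]
tcp_rot: [1.024, 1.57, -1.576]
ft_force: [-6.5, -1.7, 9.5]
gripper_width: 0.219
time: 11.4
ee_pos: [0.5144, -0.2236, 0.1624]
tcp_rot: [-1.472, 1.571, 2.211]
ft_force: [-0.1, 0.1, 0.4]
gripper_width: 0.999
time: 11.9
ee_pos: [0.5153, -0.2243, 0.2644]
tcp_rot: [1.989, 1.567, -0.612]
ft_force: [0.3, -0.1, -0.1]
gripper_width: 0.999
[ 0.51403738 -0.22346355  0.26150682] [[-0.001, 0.515, -0.857], [0.001, -0.857, -0.515], [-1.0, -0.001, 0.0]] [-6.21823556e-01  1.24756599e-01  1.60889467e+00  3.52198387e-06
  1.40908951e+00  4.07900662e-01]
```

View pics/p4.png

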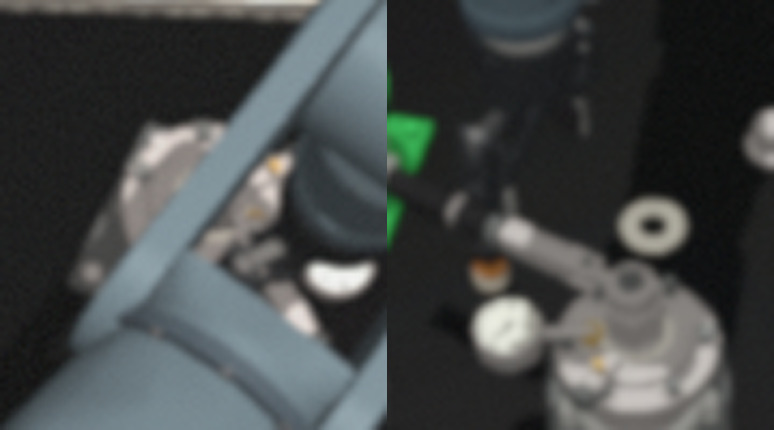

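The wrench sits on the plug with its handle toward the lower left in the side view, and the fingers are clear of it. Now I'll shut the fingers and go to the gauge side of the grip mark.

```bash
python3 - <<'E'
from h import *
print("green",plane("top",340,289,.167))
g=np.array([.583,-.1825,0])+.165*np.array([-.857,-.515,0]); print(g, proj("side",g+[0,0,.175]),proj("side",g+[0,0,.185]))
goal(g+.045*np.array([.515,-.857,0])+[0,0,.158],-59)
K=crop("side",4,180,165,40,40,1).mean(2).astype(int)
print(K[12:32,6:30])
E
```

```text
green [ 0.22057533 -0.29962399  0.167     ]
[ 0.441595 -0.267475  0.      ] [195.41705409 189.78591883] [195.13569624 187.91336038]
shift [103.5  45.5  84.7] rot [0.  0.  0.1]
[[ 79  64  45  34  30  31  31  32  31  32  35  37  40  43  45  42  36  32
   30  29  33  37  37  35]
 [ 69  52  37  32  29  32  31  32  31  33  32  34  37  39  41  39  35  31
   29  30  33  34  34  32]
 [ 55  42  33  32  31  31  31  31  32  31  32  34  35  37  36  36  36  33
   29  30  34  36  33  32]
 [ 43  36  32  32  31  32  32  30  33  32  35  34  33  35  34  35  36  32
   30  31  34  33  32  31]
 [ 39  35  33  31  31  32  32  32  32  32  33  34  34  35  36  38  35  32
   30  31  34  35  33  30]
 [ 39  37  36  35  34  32  33  32  32  32  33  34  37  40  41  40  37  31
   29  31  35  37  37  37]
 [ 39  38  38  38  37  36  34  33  30  34  36  38  42  44  46  45  38  33
   29  30  37  49  53  48]
 [ 38  39  39  39  38  38  36  33  36  44  55  57  50  45  45  44  39  32
   30  32  45  64  71  61]
 [ 36  38  39  39  40  40  38  39  50  68  82  80  64  45  39  41  38  33
   32  33  49  74  81  68]
 [ 33  34  35  
[... 396 characters left out ...]
31  28  29  28  29  40  68  90  86  63  42  40  40  41  39  46  60
   78  82  81  92 109 112]
 [ 30  31  32  29  28  28  35  55  71  67  50  37  36  37  37  40  55  76
   95 102 106 125 147 154]
 [ 32  32  31  32  31  30  33  43  54  51  38  33  32  34  35  42  62  85
  102 111 128 155 175 181]
 [ 34  33  32  33  32  33  32  37  40  39  35  31  30  30  33  42  62  86
  101 117 147 175 188 191]
 [ 32  32  32  32  34  34  33  34  35  34  32  32  31  29  31  40  61  82
   94 115 149 175 187 192]
 [ 34  34  32  32  32  33  33  33  33  33  34  31  32  32  33  40  54  71
   81 100 131 156 172 181]
 [ 33  32  34  33  32  34  33  32  33  33  33  33  34  34  35  41  47  58
   67  79 103 126 144 157]]
```

The ring is found at side pixel (195,188), which matches the prediction of (195.3,188.5).

```bash
python3 -m creep '[[0,25,45,0,0,0],[0,45,85,0,0,0],[0,45,85,0,0,0],[0,45,85,0,0,0],[50,45,85,0,0,0],[90,45,85,0,0,0],[103,45,85,0,0,0],[103,45,85,0,0,0]]' 0 90; python3 -m creep '[[0,-4,0,0,0,0],[0,-8,0,0,0,0],[0,-8,0,0,0,0]]'; python3 -m creep '[[0,-4,0,0,0,0],[0,-4,0,0,0,0]]'; python3 -m creep '[[0,-4,0,0,0,0],[0,-4,0,0,0,0]]'
```

```text
time: 13.0
ee_pos: [0.465, -0.3051, 0.1591]
tcp_rot: [-1.421, 1.569, 2.263]
ft_force: [0.0, 0.4, 0.2]
gripper_width: 0.001
time: 13.38
ee_pos: [0.4609, -0.2993, 0.1605]
tcp_rot: [1.824, 1.569, -0.776]
ft_force: [0.6, -1.2, 0.3]
gripper_width: -0.002
time: 13.62
ee_pos: [0.4584, -0.2956, 0.1596]
tcp_rot: [2.907, 1.571, 0.307]
ft_force: [-0.1, 0.5, -0.0]
gripper_width: 0.001
time: 13.88
ee_pos: [0.4563, -0.292, 0.1594]
tcp_rot: [-1.48, 1.57, 2.203]
ft_force: [0.3, -0.4, -0.0]
gripper_width: 0.002
```

```bash
for i in 1 2 3; do python3 -m creep '[[0,-2,0.3,0.7,0,0],[0,-4,0.6,1.4,0,0]]' | egrep 'pos|force'; done
```

```text
ee_pos: [0.4538, -0.2892, 0.1595]
ft_force: [-0.1, 0.3, -0.0]
ee_pos: [0.4514, -0.286, 0.1595]
ft_force: [-1.3, -0.6, -0.2]
ee_pos: [0.449, -0.283, 0.1596]
ft_force: [0.5, -1.6, 0.8]
```

```bash
for i in 1 2 3; do python3 -m creep '[[0,-2,0.3,0.7,0,0],[0,-4,0.6,1.4,0,0]]' | egrep 'pos|force'; done
```

```text
ee_pos: [0.4468, -0.2798, 0.1597]
ft_force: [0.1, -3.6, 1.0]
ee_pos: [0.4445, -0.2765, 0.1598]
ft_force: [-0.3, -2.5, 1.6]
ee_pos: [0.4421, -0.2728, 0.1596]
ft_force: [-0.4, -3.6, 1.9]
```

Contact is made and the plug is turning at about 3 N.

```bash
for i in 1 2 3; do python3 -m creep '[[0,-2,0.3,0.7,0,0],[0,-4,0.6,1.4,0,0]]' | egrep 'pos|force'; done
```

```text
ee_pos: [0.44, -0.2692, 0.1595]
ft_force: [-0.1, -3.6, 0.8]
ee_pos: [0.438, -0.2656, 0.1595]
ft_force: [-0.6, -4.3, 1.5]
ee_pos: [0.4361, -0.2621, 0.1595]
ft_force: [0.1, -3.2, 1.7]
```

```bash
for i in 1 2 3; do python3 -m creep '[[0,-2,0.3,0.7,0,0],[0,-4,0.6,1.4,0,0]]' | egrep 'pos|force'; done
```

```text
ee_pos: [0.4343, -0.2585, 0.1595]
ft_force: [-1.6, -3.4, 1.8]
ee_pos: [0.4325, -0.2548, 0.1595]
ft_force: [-1.1, -3.4, 0.9]
ee_pos: [0.4309, -0.2511, 0.1595]
ft_force: [-1.3, -3.9, 1.0]
```

```bash
for i in 1 2 3; do python3 -m creep '[[0,-2,0.3,0.7,0,0],[0,-4,0.6,1.4,0,0]]' | egrep 'pos|force'; done
```

```text
ee_pos: [0.4293, -0.2474, 0.1595]
ft_force: [-0.6, -4.0, 1.9]
ee_pos: [0.4279, -0.2436, 0.1595]
ft_force: [-1.4, -3.5, 1.8]
ee_pos: [0.4265, -0.2398, 0.1595]
ft_force: [-0.5, -3.3, 0.5]
```

```bash
for i in 1 2 3; do python3 -m creep '[[0,-2,0.3,0.7,0,0],[0,-4,0.6,1.4,0,0]]' | egrep 'pos|force'; done
```

```text
ee_pos: [0.4252, -0.236, 0.1595]
ft_force: [-0.9, -3.0, 0.1]
ee_pos: [0.424, -0.2321, 0.1594]
ft_force: [-1.7, -3.2, 2.4]
ee_pos: [0.4229, -0.2282, 0.1595]
ft_force: [-1.3, -3.7, 0.9]
```

```bash
for i in 1 2 3; do python3 -m creep '[[0,-2,0.3,0.7,0,0],[0,-4,0.6,1.4,0,0]]' | egrep 'pos|force'; done
```

```text
ee_pos: [0.4219, -0.2243, 0.1595]
ft_force: [-1.3, -3.1, 1.3]
ee_pos: [0.421, -0.2203, 0.1594]
ft_force: [-1.5, -2.5, 1.4]
ee_pos: [0.4202, -0.2164, 0.1595]
ft_force: [-1.6, -3.9, 1.1]
```

```bash
for i in 1 2 3; do python3 -m creep '[[0,-2,0.3,0.7,0,0],[0,-4,0.6,1.4,0,0]]' | egrep 'pos|force|time'; done
```

```text
time: 19.38
ee_pos: [0.4195, -0.2124, 0.1595]
ft_force: [-1.5, -2.6, 1.1]
time: 19.62
ee_pos: [0.4189, -0.2084, 0.1595]
ft_force: [-1.1, -3.6, 0.3]
time: 19.88
ee_pos: [0.4184, -0.2044, 0.1595]
ft_force: [-1.4, -3.2, 0.8]
```

```bash
for i in 1 2 3; do python3 -m creep '[[0,-2,0.3,0.7,0,0],[0,-4,0.6,1.4,0,0]]' | egrep 'pos|force|time'; done
```

```text
time: 20.12
ee_pos: [0.418, -0.2004, 0.1595]
ft_force: [-1.8, -4.0, 0.8]
time: 20.38
ee_pos: [0.4177, -0.1966, 0.1596]
ft_force: [-2.6, -4.0, 2.0]
time: 20.62
ee_pos: [0.4174, -0.1932, 0.1599]
ft_force: [-4.9, -7.4, 3.5]
```

The force is rising, so the plug is coming up hard. I'll go in small steps now.

```bash
for i in 1 2; do python3 -m creep '[[0,-1.5,0.2,0.5,0,0],[0,-3,0.4,1,0,0],[0,-3,0.4,1,0,0]]' | egrep 'pos|force|time'; done
```

```text
time: 21.0
ee_pos: [0.4173, -0.1908, 0.1601]
ft_force: [-4.4, -8.0, 4.0]
time: 21.38
ee_pos: [0.4172, -0.1881, 0.1602]
ft_force: [-7.1, -8.9, 4.2]
```

```bash
python3 -m creep '[[0,-1.5,0,0.6,0,0],[0,-3,0,1.3,0,0],[0,-3,0,1.3,0,0]]' | egrep 'pos|force|time'; python3 - <<'E'
from h import *
s=arm.state();print(s["ft_force"],s["wrist_torque"])
look("side",5);look("top",5);s=arm.state();print(s["ft_force"],s["ee_pos"])
E
```

```text
time: 21.75
ee_pos: [0.4171, -0.1855, 0.1601]
ft_force: [-9.8, -11.1, 4.2]
[ -9.83062518 -11.14370755   4.18669535] [-1.71516855  1.46759639  0.13802087]
[ -8.0744914  -10.16719323   5.70245062] [ 0.41701699 -0.18554994  0.16013395]
```

```bash
python3 -m creep '[[0,-1.5,1.5,0.6,0,0],[0,-3,2,1.3,0,0],[0,-3,2,1.3,0,0]]' | egrep 'pos|force|time'; python3 - <<'E'
from h import *
look("side",6);look("top",6)
for i in range(3):
    s=arm.state();print(np.round(s["ft_force"],1),s["ee_pos"])
    look("side",6)
cv2.imwrite("pics/p6.png",np.hstack([crop("top",6,250,120,90,100,4.3),crop("side",6,190,140,90,100,4.3)]))
E
```

```text
time: 22.22
ee_pos: [0.4168, -0.1825, 0.1605]
ft_force: [-4.7, -11.9, 3.8]
[ -4.6 -12.3   3.2] [ 0.41673708 -0.1825373   0.16050999]
[ -4.8 -11.    2.9] [ 0.41677419 -0.1825528   0.16052732]
[ -4.1 -10.8   3.2] [ 0.4167956  -0.18257624  0.16054841]
```

View pics/p6.png

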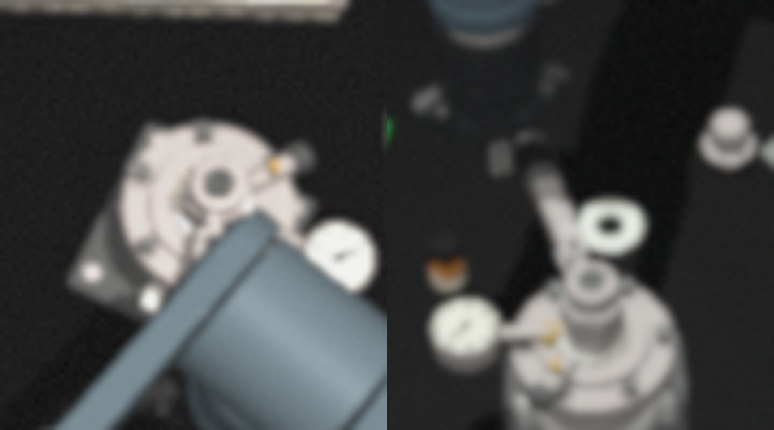

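```bash
python3 -m creep '[[0,-1.5,0.5,0.6,0,0],[0,-3,1,1.3,0,0],[0,-3,1,1.3,0,0],[0,-3,1,1.3,0,0]]' | egrep 'pos|force|time'; python3 - <<'E'
from h import *
for i in range(3):
    s=arm.state();print(np.round(s["ft_force"],1),s["ee_pos"]);look("side",7)
E
```

```text
time: 22.98
ee_pos: [0.4167, -0.1795, 0.1606]
ft_force: [-2.4, -11.9, 3.2]
[ -2.4 -11.9   3.2] [ 0.41665047 -0.17947272  0.16059785]
[ -3.5 -12.1   3.1] [ 0.41664975 -0.17947202  0.16058629]
[ -3.3 -11.8   3.4] [ 0.41666586 -0.17948303  0.16060099]
```

```bash
python3 - <<'E'
from h import *
for n in(6,7):
    g=np.load(f"side{n}.npz")["color"].mean(2).astype(int)
    print(n)
    for r in range(176,214,2): print(r,g[r,306-0-0-0-0-0-0-0-0-0-0-0-0-0-0-0-0-0-0-0-0-0-0-0-0-0-0-80:246] if 0 else g[r,222:248])
for d,z in((60,.193),(115,.193),(51,.193),(40,.19),(0,.194)):
    for th in(-187,-193): print(d,th,proj("side",[.583+d/1e3*np.cos(np.radians(th)),-.1825+d/1e3*np.sin(np.radians(th)),z]).round(1),end=" ")
E
```

```text
6
176 [26 26 28 28 28 28 27 25 19 18 17 20 17 15 18 19 14 15 15 16 15 18 17 17
 15 14]
178 [33 42 51 56 57 54 47 34 24 19 14 17 16 16 17 16 17 17 18 14 14 14 16 17
 17 15]
180 [49 62 74 80 83 84 80 67 48 27 18 18 16 17 16 18 14 17 16 17 17 17 18 18
 14 16]
182 [ 55  74  98 116 122 122 118 107  81  47  24  18  17  16  16  16  15  14
  17  17  16  17  17  17  17  15]
184 [ 47  69  96 115 126 129 127 120 100  68  35  21  16  18  14  16  19  23
  23  25  22  22  19  17  14  17]
186 [ 36  48  76 113 143 157 160 156 142 118  84  48  28  36  58  80  97 106
 112 113 112 108 103  88  72  50]
188 [ 33  36  58 101 145 175 188 190 187 176 151 111  92 134 177 199 207 205
 201 197 197 200 202 197 189 169]
190 [ 32  32  35  64 111 155 181 192 193 192 182 160 161 197 220 224 210 185
 160 141 142 164 193 215 226 221]
192 [ 30  25  23  34  67 114 157 184 197 202 200 195 200 217 227 217 186 130
  75  50  54  87 152 204 226 226]
194 [ 25  22  17  18  37  75 125 167 190 196 196 196 201 212 223 226 216 193
 168 156 160 175 200 220 227 217]
196 [ 23  20  16  15  21  44  86 135 171 183 173 166 176 193 203 2
[... 2485 characters left out ...]
32
 152 169 166 138 106  94  84  62]
206 [ 17  18  23  36  62  92 116 130 136 155 175 182 172 150 134 129 132 146
 169 182 177 157 136 128 121 113]
208 [ 30  54  86 116 134 133 127 129 141 149 156 168 177 178 177 175 175 177
 175 165 148 133 129 131 142 159]
210 [102 144 170 183 185 177 167 161 160 157 146 135 135 142 149 152 149 139
 127 119 126 142 162 178 187 190]
212 [164 186 195 198 198 196 192 181 162 154 159 157 147 138 133 130 131 132
 132 134 141 142 149 174 191 196]
60 -187 [230.2 193.1] 60 -193 [232.  192.7] 115 -187 [224.9 181.4] 115 -193 [228.3 180.5] 51 -187 [231.1 195.1] 51 -193 [232.6 194.7] 40 -187 [232.2 198.1] 40 -193 [233.4 197.7] 0 -187 [236.2 206.3] 0 -193 [236.2 206.3]
```

```bash
python3 - <<'E'
from h import *
for r in(180,182,184,190,194,198,200,202,204,206):
    o=[]
    for n in(5,6,7):
        g=np.load(f"side{n}.npz")["color"].mean(2)[r]
        x=np.arange(222,236,.02); v=np.interp(x,np.arange(512),g)
        th=70 if r<200 else 90
        if r<186: x=np.arange(226,236,.02); v=-np.interp(x,np.arange(512),g); th=-70
        o.append(round(float(x[np.argmax(v>th)]),2))
    print(r,o)
E
```

```text
180 [228.14, 228.84, 229.44]
182 [229.58, 230.34, 230.74]
184 [230.4, 230.94, 231.54]
190 [224.74, 225.14, 225.5]
194 [226.56, 226.86, 227.02]
198 [227.76, 227.84, 228.28]
200 [228.64, 228.64, 228.82]
202 [229.72, 229.66, 229.68]
204 [229.94, 229.92, 229.9]
206 [226.98, 226.98, 226.92]
```

Frames 5 to 7 show the head standing still while the housing swings, so the wrench has broken over, with at least 0.05 rad of swing. A last small push makes it clear.

```bash
python3 -m creep '[[0,-1.5,0.5,0.6,0,0],[0,-3,1,1.3,0,0],[0,-4.5,1.2,1.8,0,0],[0,-4.5,1.2,1.8,0,0],[0,-4.5,1.2,1.8,0,0]]' | egrep 'pos|force|time'; python3 - <<'E'
from h import *
look("side",8);s=arm.state();print(np.round(s["ft_force"],1),s["ee_pos"])
for r in(180,182,184,190,194,202,204,206):
    o=[]
    for n in(5,6,7,8):
        g=np.load(f"side{n}.npz")["color"].mean(2)[r]
        x=np.arange(222,236,.02); v=np.interp(x,np.arange(512),g); th=70 if r<200 else 90
        if r<186: x=np.arange(226,236,.02); v=-np.interp(x,np.arange(512),g); th=-70
        o.append(round(float(x[np.argmax(v>th)]),2))
    print(r,o)
E
```

```text
time: 23.75
ee_pos: [0.4167, -0.1749, 0.1606]
ft_force: [-2.9, -12.1, 2.9]
[ -2.6 -12.1   1.9] [ 0.41668588 -0.17492019  0.16065836]
180 [228.14, 228.84, 229.44, 230.66]
182 [229.58, 230.34, 230.74, 231.58]
184 [230.4, 230.94, 231.54, 232.36]
190 [224.74, 225.14, 225.5, 226.12]
194 [226.56, 226.86, 227.02, 227.38]
202 [229.72, 229.66, 229.68, 229.7]
204 [229.94, 229.92, 229.9, 229.98]
206 [226.98, 226.98, 226.92, 226.92]
```

```bash
for i in 1 2 3 4; do python3 -m creep '[[0,2,0,-0.7,0,0],[0,4,0,-1.3,0,0],[0,4,0,-1.3,0,0]]' | egrep 'pos|force'; done;  python3 -m creep '[[0,3,0,-0.5,0,0],[0,8,0,-1,0,0],[0,8,0,-1,0,0]]' | egrep 'pos|force'; python3 - <<'E'
from h import *
look("side",9)
E
```

```text
ee_pos: [0.4165, -0.1792, 0.161]
ft_force: [0.3, -13.1, 1.8]
ee_pos: [0.4164, -0.1833, 0.1613]
ft_force: [3.7, -11.5, 1.2]
ee_pos: [0.4158, -0.187, 0.1613]
ft_force: [4.3, -11.7, 1.0]
ee_pos: [0.4135, -0.1886, 0.1602]
ft_force: [3.0, -5.9, 1.8]
ee_pos: [0.4106, -0.1955, 0.159]
ft_force: [0.8, -0.5, -0.1]
```

The hinge came back in line at about y = −0.188, so the peak swing was about 0.11 rad. I'll back off, rise clear and look.

```bash
python3 -m creep '[[0,10,0,0,0,0],[0,20,0,0,0,0],[0,25,0,0,0,0],[-50,25,0,0,0,0],[-100,25,0,0,0,0],[-120,60,60,0,0,0],[-120,110,110,0,0,0],[-120,150,110,0,0,0]]'; python3 -m creep '[[-20,60,0,0,0,0],[-20,120,0,0,0,0],[-20,120,0,0,0,0]]'; python3 - <<'E'
from h import *
look("side",10);look("top",10)
cv2.imwrite("pics/p10.png",np.hstack([crop("top",10,235,120,90,110,4.3),crop("side",10,190,140,90,110,4.3)]))
E
```

```text
time: 26.72
ee_pos: [0.2789, -0.3291, 0.2805]
tcp_rot: [2.143, 1.568, -1.144]
ft_force: [1.4, -0.4, -0.4]
gripper_width: -0.002
time: 27.1
ee_pos: [0.2616, -0.4506, 0.2983]
tcp_rot: [-0.85, 1.569, 2.142]
ft_force: [0.7, 1.1, -0.7]
gripper_width: -0.0
```

View pics/p10.png

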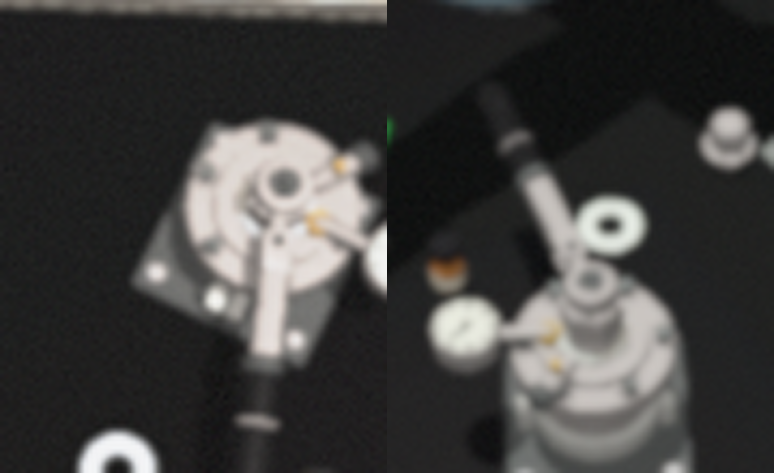

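The wrench is straight, with head (285,182), pin (277,238) and ring (258,422) on one line, and the robot is clear. One numeric check that the head did not turn back, then I'll hand in.

```bash
python3 - <<'E'
from h import *
a=[np.load(f"side{n}.npz")["color"].astype(float).mean(2) for n in(8,9,10)]
for r in(202,204,206,208):
    o=[]
    for g in a:
        x=np.arange(222,236,.02); o.append(round(float(x[np.argmax(np.interp(x,np.arange(512),g[r])>90)]),2))
    print(r,o)
print(np.round(arm.state()["ft_force"],1),arm.state()["time"])
arm.sign_off()
E
```

```text
202 [229.7, 229.12, 229.12]
204 [229.98, 229.8, 229.76]
206 [226.92, 226.94, 226.98]
208 [224.12, 224.14, 224.02]
[-0.1  0.8 -0.5] 27.2
the job is handed in; nothing more can be done
```

I put the torque wrench on the reactor's plug and tightened it clockwise until the wrench broke over. Then I eased off until the hinge straightened, and handed the job in at 27.2 s.

- **Seating:** the socket went on with the wrench at about −149°. It met the flange at the predicted height, with the force rising to about 10 N upward under a light press.
- **Tightening:** I pushed the side of the grip with shut fingers. The plug turned at about 3–4 N through roughly 0.5 rad, then came up hard, and the force levelled off at about 12 N. From there the side camera showed the head standing still while the handle swung.
- **Break-over:** the images and travel show at least 0.086 rad of swing. The point where the force fell on easing off puts the peak near 0.11 rad, under the 0.2 rad limit.
- **Last checks:** in the final picture the head, hinge pin and grip ring lie on one line, the wrench sits on the plug, and the robot is clear with no force beyond noise. The head's edge moved 0.2–0.6 px in two image rows when I eased off and not at all in two lower rows. I take that as socket play and sag rather than the plug turning back, but the image cannot rule out a very small turn.
- **Other bench items:** I steered clear of them and felt no unexpected contact. I did not measure their positions again at the end.

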